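# Load the ink carousel and hold its row to the front

### The job

Stand the ochre ink tin upright in the empty place between the red and the blue tin on the carousel, so that the three make a neat row, and let go of it. Then take the carousel's orange upright handle and turn the carousel until the row of tins faces front, its red mark in line with the white pointer on the base. A spring turns it back if let go, so finish while still gripping the handle and holding the carousel still there; leave the glue bottle and the loupe where they are.

Things in the scene. Friction and masses are not known exactly. Their poses are not given: they have to be found in the camera images.
- ink_tin_ochre: Ochre-yellow ink tin with a grey lid, loose, upright on the table, 68 mm in diameter and 70 mm high, 0.2 to 0.45 kg. Origin at the centre of its underside, z up. It can be gripped round the body from above.
- row_place (a point): Empty place on the carousel, marked by a white ring: point on the grey row shelf, 38 mm above the table, where the tin's underside centre belongs, 75 mm from the axis. Turns with the carousel: x points through the axis to the handle, y along the row. Red and blue tins (72 mm wide, 74 high, clipped fast) centred 80 mm either side along y, 10 mm from the ochre tin's sides; along x room for fingers.
- carousel_base: Fixed dark base. Origin on the vertical turning axis at table height; -x is its front, where a white pointer fin, 36 mm high, stands 172 mm from the axis just outside the disc. Its place and yaw vary. The wooden disc on it is 310 mm wide, top 34 mm above the table. A black tape roll (19 mm high) and a yellow packet (14 mm) are fixed on the disc, 110 mm or more from the handle.
- carousel (a joint): Turn of the carousel in rad, growing counter-clockwise from above. 0: row and red mark face the pointer. Range -0.6 to 1.9, no catch at 0; starts between 0.65 and 1.35. A spring (0.15 N m per rad, at rest at 1.0) and friction (0.07 N m) act on it: it rests at the start, but let go at 0 it turns back to about 0.5. Holding it at 0 takes about 1 to 2 N at the handle.
- turn_handle: Orange upright handle fixed on the carousel, 115 mm from the axis, across the disc from the row of tins. Origin at its foot on the disc, 34 mm above the table; z up; its x axis points away from the carousel's axis. A round grip 18 mm in diameter reaches from 32 to 100 mm above its origin, and its rounded end is at 102 mm. Pinch it from above.
- glue_bottle: White glue bottle with an orange nozzle, loose, 52 mm in diameter, 152 mm high, origin under its centre. To be left alone.
- loupe: Black loupe, loose, 36 mm in diameter, 42 mm high, origin under its centre. To be left alone.
Things that resemble listed ones, but are neither listed nor needed, are in the scene too. What is shaped like the ink_tin_ochre but green or turquoise is not meant.

How it is judged:
On the way:
1. the ochre tin stands upright and released in the empty place (horizontal distance between ink_tin_ochre and row_place below 0.012 m and z of ink_tin_ochre in the frame of row_place between -0.004 and 0.006 m and angle between ink_tin_ochre's own z axis and vertical below 0.1 rad and contact force between ink_tin_ochre and the fingers below 0.1 N), for 0.2 s.
At the end, for the whole second after the job is handed in: The ochre tin stands upright on the row shelf within 12 mm of the centre of the empty place, not touched by the fingers; the carousel is within 0.12 rad (7 degrees) of facing front and still (under 0.05 rad/s), and the fingers press on the orange handle with more than 2 N (all of step 1 and value of joint carousel between -0.12 and 0.12 rad and velocity of joint carousel between -0.05 and 0.05 rad/s and contact force between the fingers and turn_handle above 2 N); the arm keeps its last pose, push and grip.
It fails at once if the glue bottle is shifted by more than 30 mm (distance of glue_bottle from where it was at the start of the episode above 0.03 m).
It fails at once if the loupe is shifted by more than 30 mm (distance of loupe from where it was at the start of the episode above 0.03 m).
It also fails if it takes over 48 s, if anything falls off the work surface, if the arm or the gripper's body presses on something with over 40 N, if the wrist force passes 120 N, or if a joint passes its speed limit or range.

### The arm

A 7-joint arm with a two-finger parallel gripper is mounted at the origin on a cart in front of the work surface, level with it; the furniture and walls round the work are solid. World frame = base frame: x ahead of the robot, y to its left, z up, the work surface at z = 0. Lengths are in m, angles in rad, forces in N, time in s.
With the tool pointing down it reaches from about 0.35 to 0.9 m from the base axis. Payload 7.2 kg.
Tool frame: the origin (TCP) lies on the centre line of the jaws, within the pads' length; the fingertips stand bot.finger_overhang ahead of it and the grasp point (between the pads) lies 3 mm ahead of it (bot.finger_overhang is the distance from the TCP to the fingertips, in m); z points along the fingers, y is the line along which they close (so a half turn about z gives the same grasp; the last joint's range is limited). The gripper opens to 85 mm and grips with 20 to 120 N. Pads are 22 mm wide; open, the fingers measure 114 mm over their backs; the gripper's body (76 mm by 85 mm) begins 54 mm behind the grasp point. The pads swing forward as they close: fully open they stand 13 mm farther back than shut.
Start: joints at [-1.244, 0.411, -0.013, 1.596, 0.006, 1.134, -0.082], TCP at [0.24, 0.577, 0.253] pointing down, gripper open.
Joint ranges: [-2.95, 2.95], [-0.29, 1.99], [-1.47, 1.44], [0.14, 2.54], [-1.03, 4.17], [0.13, 1.85], [-2.86, 2.86]. Speed limits (rad/s): [2.39, 2.39, 3.01, 3.01, 3.14, 3.14, 3.14].

### API

Orientations are given as a unit quaternion [x, y, z, w].
In Python, from cell import bot gives the robot as it stands.
- The arm moves only by the shell command python3 -m handwheel 'ROWS' [FORCE]. ROWS is JSON, a list of rows, each an object of numbers: "grip": the closure, from 0 (fully open) to 1 (shut); "tx", "ty", "tz": the shift along the tool's x, y, z in m; "roll": the turn about the tool's z in degrees. A call has 1 to 5 rows; each row is the pose to reach, as a shift and turn from the pose commanded when the call began, along the tool's axes at that moment; what a row does not reach only later rows make up. A row lasts 1/10 s, in which the tool goes at most 50 mm and 8.59 degrees, less where a joint would pass 70% of its speed; a pose out of reach is approached as far as the arm can. A call with a gripper value outside its range is refused whole. The fingers move at their own pace and stop on an object; FORCE is the grip in N (left out, the last holds). Time passes only in rows, so rows that repeat a pose let the fingers close. It gives the time, the measured TCP pose, the force, the opening and the grip force at its end, in the units of the state.
- bot.observe(): the state, without advancing time (a new reading comes with each control period).
- bot.camera(name): name is "scene" or "top" or "wrist"; returns the picture (480x640x3 uint8, blue, green, red); there is no depth.
- bot.camera_params(name): a dict with "vertical_fov" (degrees; the focal length in pixels is half the picture's height over the tangent of half this angle, whatever the lens; pixels are square), "cx", "cy" (the principal point, pixels), "world_from_camera" (4x4, takes a point from camera to world coordinates); the wrist camera has in their place "T_tool_cam" (4x4, takes a point from camera to tool coordinates, whose origin is the TCP and whose axes are the flange's). Camera axes: x right, y down, z forward; pixel columns grow to the right and rows downward; lengths in m; the calibration is good to about 2 mm. A picture is of the moment at which its call begins: read the wrist's pose just before it. camera_params takes no time and is no camera call.
- bot.close_job(): hands the job in; it is judged then, once.
The state is a dict: "time_s": time; "q": joint angles; "qvel": joint speeds; "joint_torque": joint torques, N m; "eef_pos": TCP position; "tcp_rot": TCP orientation; "ft_force": force on the tool from outside, world axes, zero at the start; "wrist_torque": the same for the moment, N m; "width": finger opening in m; "gripper_force": force on a finger pad.
Only numpy, scipy, OpenCV 4.12 (cv2) and the standard library are available. Lean on these libraries where they do the work, as an engineer would, in place of code of your own. Each camera call takes 0.05 s, during which the arm holds its last target. There are 200 camera calls.

## Working session

There is one attempt and no reset: what is moved stays moved. The work goes in short steps, Python scripts to look and compute and a shell command to move; the robot and the scene stay as the last step left them, time stands still between calls to the robot, and variables do not carry over. Pictures are saved under pics/ and viewed, at most 10 in all, crops included, and the job is handed in when it is done.

```bash
mkdir -p pics; ls; python3 - <<'E'
from cell import bot
import cv2
import numpy as np
np.set_printoptions(precision=4,suppress=True)
for n in("scene","top"):
    cv2.imwrite(f"pics/{n}0.png",bot.camera(n)); print(n,bot.camera_params(n))
print(bot.camera_params("wrist"),bot.finger_overhang)
s=bot.observe();print(s)
E
```

```text
pics
scene {'vertical_fov': 44.67489766485516, 'cx': 314.0189970260827, 'cy': 236.86102668807908, 'world_from_camera': array([[ 0.8363, -0.4115,  0.3622,  0.1444],
       [-0.5481, -0.611 ,  0.5713, -0.4433],
       [-0.0138, -0.6763, -0.7365,  0.8233],
       [ 0.    ,  0.    ,  0.    ,  1.    ]])}
top {'vertical_fov': 44.61906206378688, 'cx': 325.04454493607165, 'cy': 239.248811522019, 'world_from_camera': array([[-0.0212, -0.9977,  0.0642,  0.4488],
       [-0.9998,  0.0213, -0.0003,  0.1702],
       [-0.0011, -0.0642, -0.9979,  1.2955],
       [ 0.    ,  0.    ,  0.    ,  1.    ]])}
{'vertical_fov': 69.03735390557893, 'cx': 320.66487846710095, 'cy': 242.09010087541063, 'T_tool_cam': array([[ 0.0003, -0.9608, -0.2774,  0.0701],
       [ 1.    ,  0.0002,  0.0005, -0.001 ],
       [-0.0004, -0.2774,  0.9608, -0.1206],
       [ 0.    ,  0.    ,  0.    ,  1.    ]])} 0.022
{'time_s': 0.1, 'q': array([-1.2442,  0.4118, -0.0127,  1.5969,  0.0056,  1.1343, -0.0822]), 'qvel': array([-0.0007, -0.0016, -0.0019, -0.0009, -0.0007,  0.0013,  0.0002]), 'joint_torque': array([  0.0034, -60.1835,   0.6842, -30.009 ,   0.014 ,   0.0065,
        -0.    ]), 'eef_pos': array([0.2403, 0.5766, 0.2525]), 'tcp_rot': array([ 0.1961,  0.9806, -0.0007, -0.0001]), 'ft_force': array([ 0.6883,  0.215 , -0.227 ]), 'wrist_torque': array([ 0.0203,  0.0224, -0.0083]), 'gripper_force': 0.0, 'width': 0.08538545988223958}
```

View pics/top0.png

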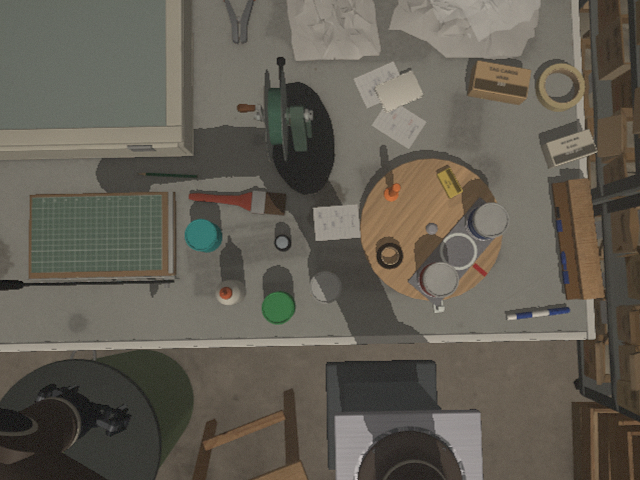

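View pics/scene0.png

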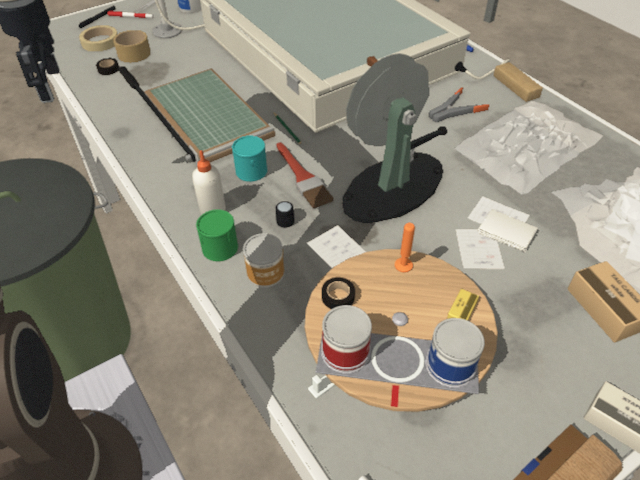

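The top view shows the ochre tin lid at about (325,287), the carousel hub at (431,228), the handle near (392,192), the red tin at (438,280), the blue tin at (488,219), the white ring at (460,251), the red mark at (479,270) and the pointer at (438,306). In the scene view the ochre tin is at (264,258).

```bash
cat > h.py <<'E'
from cell import bot
import cv2, numpy as np
from scipy.spatial.transform import Rotation as R
np.set_printoptions(precision=4,suppress=True)
def cam(n):
    p=bot.camera_params(n); f=240/np.tan(np.radians(p["vertical_fov"]/2))
    if n=="wrist":
        s=bot.observe(); T=np.eye(4); T[:3,:3]=R.from_quat(s["tcp_rot"]).as_matrix(); T[:3,3]=s["eef_pos"]
        W=T@p["T_tool_cam"]
    else: W=p["world_from_camera"]
    return f,p["cx"],p["cy"],W
def px(c,u,v,z):
    f,cx,cy,W=c; d=W[:3,:3]@[(u-cx)/f,(v-cy)/f,1]; o=W[:3,3]
    return (o+d*(z-o[2])/d[2])[:2]
def blobs(im,lo,hi,box=None,mn=15):
    m=cv2.inRange(cv2.cvtColor(im,cv2.COLOR_BGR2HSV),lo,hi)
    if box: k=np.zeros_like(m); x0,y0,x1,y1=box; k[y0:y1,x0:x1]=255; m&=k
    n,l,s,c=cv2.connectedComponentsWithStats(m)
    return [(c[i],s[i]) for i in range(1,n) if s[i][4]>=mn],m
E
python3 - <<'E'
from h import *
im=cv2.imread("pics/top0.png"); c=cam("top")
cv2.imwrite("pics/crop.png",cv2.resize(im[140:320,290:530],(800,600),interpolation=cv2.INTER_CUBIC))
print("orange",blobs(im,(5,150,120),(14,255,255),(360,140,420,220))[0])
print("redmark",blobs(im,(0,150,80),(4,255,255),(465,255,495,285))[0])
g=cv2.cvtColor(im,cv2.COLOR_BGR2GRAY)
print(cv2.HoughCircles(cv2.medianBlur(g[150:320,290:530],3),cv2.HOUGH_GRADIENT,1,20,param1=100,param2=16,minRadius=12,maxRadius=22))
print(cv2.HoughCircles(cv2.medianBlur(g[130:330,340:530],3),cv2.HOUGH_GRADIENT,1,60,param1=100,param2=20,minRadius=62,maxRadius=82))
for n,u,v,z in[("hub",431,228,.04),("handle",392,192,.034)]:print(n,px(c,u,v,z))
E
```

```text
orange [(array([392.0983, 192.7399]), array([384, 183,  17,  19, 173], dtype=int32))]
redmark [(array([479.5   , 269.4138]), array([473, 264,  14,  12,  58], dtype=int32))]
[[[168.5 100.5  15.6]
  [150.5 129.5  18.1]
  [200.5  68.5  15.8]
  [ 97.5  99.5  13.4]
  [139.5 104.5  20.3]]]
[[[89.5 98.5 70.2]]]
hub [ 0.549  -0.0588]
handle [0.6297 0.0222]
```

View pics/crop.png

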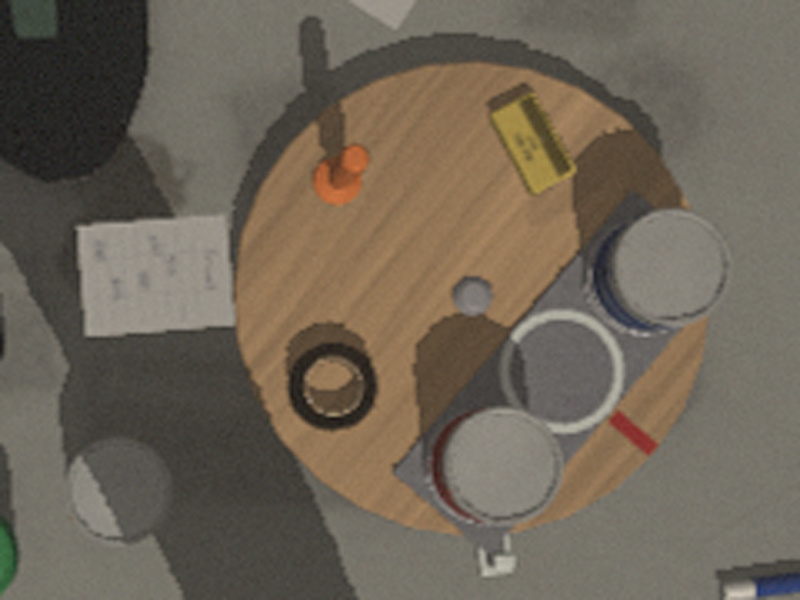

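The enlarged crop shows the ochre lid at (119,490), ring centre (562,371), hub (472,295), handle foot (338,186) and top (356,158), tin lids (502,467) and (669,267), red mark (633,432) and pointer (496,555).

```bash
python3 - <<'E'
from h import *
c=cam("top")
P={}
for n,u,v,z in[("hub",472,295,.042),("ring",562,371,.038),("och",119,490,.07),("hfoot",338,186,.036),("htop",356,158,.136),("red",502,467,.112),("blue",669,267,.112),("mark",633,432,.034),("ptr",496,555,.03)]:
    P[n]=px(c,290+u/3.3333,140+v/3.3333,z); print(n,P[n])
print("mid",(P["red"]+P["blue"])/2)
a=lambda d:np.arctan2(d[1],d[0])
print([ (n,a(P[n]-P["hub"]),np.linalg.norm(P[n]-P["hub"])) for n in P],"row",a(P["blue"]-P["red"]))
s=bot.observe(); M=R.from_quat(s["tcp_rot"]).as_matrix(); print(M); print(M.T@(np.r_[P["och"],.15]-s["eef_pos"]))
E
```

```text
hub [ 0.5477 -0.0597]
ring [ 0.4976 -0.1168]
och [0.4277 0.1706]
hfoot [0.6211 0.024 ]
htop [0.6241 0.0244]
red [ 0.4374 -0.0615]
blue [ 0.5567 -0.1674]
mark [ 0.4574 -0.1622]
ptr [ 0.38   -0.0718]
mid [ 0.497  -0.1145]
[('hub', np.float64(0.0), np.float64(0.0)), ('ring', np.float64(-2.2904416695648493), np.float64(0.0760152859881056)), ('och', np.float64(2.0512589108187087), np.float64(0.2596623548376124)), ('hfoot', np.float64(0.8505583325095508), np.float64(0.11131671527791673)), ('htop', np.float64(0.832850330461211), np.float64(0.11355684181787618)), ('red', np.float64(-3.124588832369888), np.float64(0.11035081762038408)), ('blue', np.float64(-1.4871983689179313), np.float64(0.10810227321384738)), ('mark', np.float64(-2.2931702073200966), np.float64(0.13663829157752092)), ('ptr', np.float64(-3.069317000350096), np.float64(0.16812523973020818))] row -0.7254681452764923
[[-0.9231  0.3846 -0.0004]
 [ 0.3846  0.9231 -0.0013]
 [-0.0001 -0.0014 -1.    ]]
[-0.3291 -0.3025  0.103 ]
```

```bash
cat >> h.py <<'E'
def to(x,y,z,yaw=None):
    s=bot.observe(); M=R.from_quat(s["tcp_rot"]).as_matrix(); cur=np.arctan2(M[1,1],M[0,1])
    d=M.T@(np.array([x,y,z])-s["eef_pos"]); r=0
    if yaw is not None: r=(np.degrees(cur-yaw)+90)%180-90
    print("t",s["time_s"],"pos",s["eef_pos"],"yaw",cur,"| shift mm",(d*1000).round(1),"roll",round(r,1),"w",s["width"],"q7",s["q"][6],"F",s["ft_force"])
E
python3 -m handwheel '[{"grip":0,"tx":-0.036,"ty":-0.034,"tz":0,"roll":5},{"grip":0,"tx":-0.072,"ty":-0.066,"tz":0,"roll":10},{"grip":0,"tx":-0.108,"ty":-0.1,"tz":0,"roll":15},{"grip":0,"tx":-0.144,"ty":-0.132,"tz":0,"roll":18.7},{"grip":0,"tx":-0.18,"ty":-0.165,"tz":0,"roll":18.7}]' 60
python3 -c "
from h import *
to(.4277,.1706,.2,.85)"
```

```text
time_s: 0.6
eef_pos: [0.3435, 0.3534, 0.2531]
tcp_rot: [0.354, 0.935, -0.0, -0.0]
ft_force: [1.3, 0.5, -0.1]
width: 0.0855
gripper_force: 0.0
t 0.6 pos [0.3435 0.3534 0.2531] yaw 0.8475104604588753 | shift mm [-184.1  -81.3   53.1] roll -0.1 w 0.08551846828030292 q7 -0.022248746696555216 F [ 1.3308  0.451  -0.1301]
```

```bash
python3 -m handwheel '[{"grip":0,"tx":-0.042,"ty":-0.018,"tz":0},{"grip":0,"tx":-0.084,"ty":-0.036,"tz":0},{"grip":0,"tx":-0.126,"ty":-0.054,"tz":0.01},{"grip":0,"tx":-0.166,"ty":-0.072,"tz":0.025},{"grip":0,"tx":-0.184,"ty":-0.081,"tz":0.05}]'
python3 -m handwheel '[{"grip":0},{"grip":0},{"grip":0}]'
python3 - <<'E'
from h import *
to(.4277,.1706,.2,.85)
c=cam("wrist"); im=bot.camera("wrist"); cv2.imwrite("pics/w1.png",im)
f,cx,cy,W=c
q=np.linalg.inv(W)@np.r_[.4277,.1706,.07,1]; print("expect",cx+f*q[0]/q[2],cy+f*q[1]/q[2])
E
```

```text
t 0.6 pos [0.3435 0.3534 0.2531] yaw 0.8475104604588753 | shift mm [-184.1  -81.3   53.1] roll -0.1 w 0.08551846828030292 q7 -0.022248746696555216 F [ 1.3308  0.451  -0.1301]
expect 243.04617614075312 396.01701019559675validation failed for argument at $[0]...
validation failed for argument at $[0]...
```

View pics/w1.png

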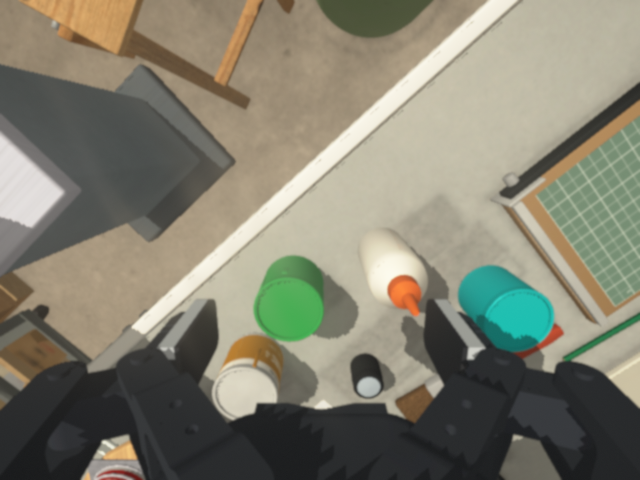

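The wrist view shows the ochre tin's grey lid at about (248,392), close to the predicted (243,396). The move was refused because every key is required, so I'll resend it.

```bash
python3 -m handwheel '[{"grip":0,"tx":-0.042,"ty":-0.018,"tz":0,"roll":0},{"grip":0,"tx":-0.084,"ty":-0.036,"tz":0,"roll":0},{"grip":0,"tx":-0.126,"ty":-0.054,"tz":0.01,"roll":0},{"grip":0,"tx":-0.166,"ty":-0.072,"tz":0.025,"roll":0},{"grip":0,"tx":-0.184,"ty":-0.081,"tz":0.05,"roll":0}]' >/dev/null
python3 -m handwheel '[{"grip":0,"tx":0,"ty":0,"tz":0,"roll":0},{"grip":0,"tx":0,"ty":0,"tz":0,"roll":0},{"grip":0,"tx":0,"ty":0,"tz":0,"roll":0}]' >/dev/null
python3 - <<'E'
from h import *
to(.4277,.1706,.048,.85)
c=cam("wrist"); im=bot.camera("wrist"); cv2.imwrite("pics/w2.png",im)
f,cx,cy,W=c
q=np.linalg.inv(W)@np.r_[.4277,.1706,.07,1]; print("expect",cx+f*q[0]/q[2],cy+f*q[1]/q[2])
E
```

```text
t 1.45 pos [0.4277 0.1746 0.2039] yaw 0.8513736755869971 | shift mm [ -2.6  -3.1 155.9] roll 0.1 w 0.08583761806461516 q7 0.4272530531143344 F [0.1582 0.4343 0.4497]
expect 317.54356946794144 240.7405253656031
```

View pics/w2.png

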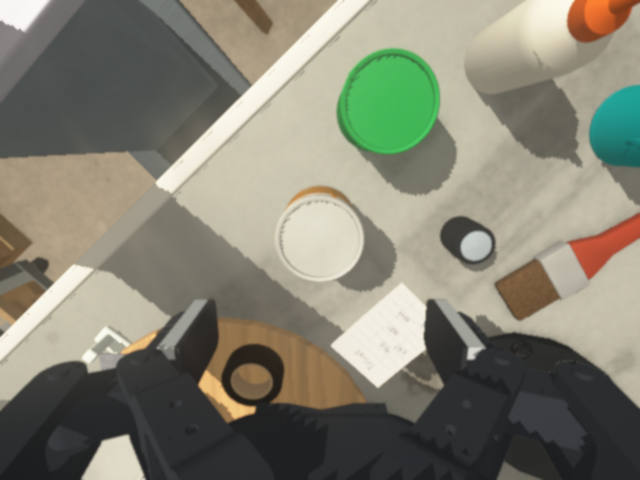

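Lid centre is at about (319,238), within 2 mm of the prediction. I'll descend and grip.

```bash
python3 -m handwheel '[{"grip":0,"tx":-0.001,"ty":-0.002,"tz":0.045,"roll":0},{"grip":0,"tx":-0.001,"ty":-0.002,"tz":0.09,"roll":0},{"grip":0,"tx":-0.001,"ty":-0.002,"tz":0.13,"roll":0},{"grip":0,"tx":-0.001,"ty":-0.002,"tz":0.156,"roll":0},{"grip":0,"tx":-0.001,"ty":-0.002,"tz":0.156,"roll":0}]' 50
python3 -m handwheel '[{"grip":0,"tx":0,"ty":0,"tz":0,"roll":0},{"grip":0,"tx":0,"ty":0,"tz":0,"roll":0},{"grip":0.5,"tx":0,"ty":0,"tz":0,"roll":0},{"grip":1,"tx":0,"ty":0,"tz":0,"roll":0},{"grip":1,"tx":0,"ty":0,"tz":0,"roll":0}]'
python3 -m handwheel '[{"grip":1,"tx":0,"ty":0,"tz":0,"roll":0},{"grip":1,"tx":0,"ty":0,"tz":0,"roll":0},{"grip":1,"tx":0,"ty":0,"tz":0,"roll":0},{"grip":1,"tx":0,"ty":0,"tz":0,"roll":0},{"grip":1,"tx":0,"ty":0,"tz":0,"roll":0}]'
```

```text
time_s: 2.0
eef_pos: [0.4253, 0.1713, 0.045]
tcp_rot: [0.352, 0.936, -0.002, -0.002]
ft_force: [-0.7, -0.6, 0.4]
width: 0.0855
gripper_force: 0.0
time_s: 2.5
eef_pos: [0.4284, 0.1718, 0.0492]
tcp_rot: [0.353, 0.936, 0.002, 0.001]
ft_force: [-1.4, 0.5, 12.7]
width: 0.0665
gripper_force: 53.3
time_s: 3.0
eef_pos: [0.4284, 0.1718, 0.0492]
tcp_rot: [0.353, 0.936, 0.002, 0.001]
ft_force: [-1.4, 0.5, 12.4]
width: 0.0667
gripper_force: 53.4
```

```bash
python3 -m handwheel '[{"grip":1,"tx":0,"ty":0,"tz":-0.04,"roll":0},{"grip":1,"tx":0,"ty":0,"tz":-0.08,"roll":0},{"grip":1,"tx":0,"ty":0,"tz":-0.12,"roll":0},{"grip":1,"tx":0,"ty":0,"tz":-0.15,"roll":0},{"grip":1,"tx":0,"ty":0,"tz":-0.16,"roll":0}]'
python3 -c "
from h import *
to(.4974,-.1157,.21,.848)"
```

```text
time_s: 3.5
eef_pos: [0.4284, 0.1714, 0.2108]
tcp_rot: [0.353, 0.936, 0.002, 0.002]
ft_force: [-0.1, 0.6, -3.0]
width: 0.0668
gripper_force: 59.5
t 3.5 pos [0.4284 0.1714 0.2108] yaw 0.8494709163706345 | shift mm [-241.4 -170.1    0.2] roll 0.1 w 0.0668118551602677 q7 0.4329466349318479 F [-0.1478  0.606  -3.0076]
```

```bash
python3 -m handwheel '[{"grip":1,"tx":-0.03,"ty":-0.021,"tz":0,"roll":0},{"grip":1,"tx":-0.065,"ty":-0.046,"tz":0,"roll":0},{"grip":1,"tx":-0.1,"ty":-0.07,"tz":0,"roll":0},{"grip":1,"tx":-0.135,"ty":-0.095,"tz":0,"roll":0},{"grip":1,"tx":-0.17,"ty":-0.12,"tz":0,"roll":0}]' >/dev/null
python3 -m handwheel '[{"grip":1,"tx":-0.03,"ty":-0.022,"tz":0,"roll":0},{"grip":1,"tx":-0.057,"ty":-0.04,"tz":0,"roll":0},{"grip":1,"tx":-0.071,"ty":-0.05,"tz":0,"roll":0},{"grip":1,"tx":-0.071,"ty":-0.05,"tz":0,"roll":0},{"grip":1,"tx":-0.071,"ty":-0.05,"tz":0,"roll":0}]' 
python3 - <<'E'
from h import *
to(.4974,-.1157,.0875,.848)
c=cam("wrist"); im=bot.camera("wrist"); 
t=bot.camera("top")
cv2.imwrite("pics/t3f.png",t);cv2.imwrite("pics/w3f.png",im)
f,cx,cy,W=c
for p in([.4374,-.0615,.112],[.5567,-.1674,.112],[.4976,-.1168,.038],[.4574,-.1622,.034]):
    q=np.linalg.inv(W)@np.r_[p,1]; print("expect",cx+f*q[0]/q[2],cy+f*q[1]/q[2])
cv2.imwrite("pics/m3.png",np.hstack([cv2.resize(im,(480,360)),cv2.resize(t[150:330,360:520],(320,360))]))
E
```

```text
time_s: 4.5
eef_pos: [0.4952, -0.1157, 0.2064]
tcp_rot: [0.353, 0.936, -0.0, -0.001]
ft_force: [-0.7, 0.3, -3.3]
width: 0.0668
gripper_force: 59.2
t 4.5 pos [ 0.4952 -0.1157  0.2064] yaw 0.8487788625348385 | shift mm [ -1.8   1.5 118.9] roll 0.0 w 0.0668305690448874 q7 1.1444913462618158 F [-0.664   0.3312 -3.2663]
expect 326.3403846027104 124.90579283532911
expect 324.3845512179998 361.30974624462294
expect 322.5506986693832 229.89766935750237
expect 252.37703955267676 228.56698497044007
```

View pics/m3.png

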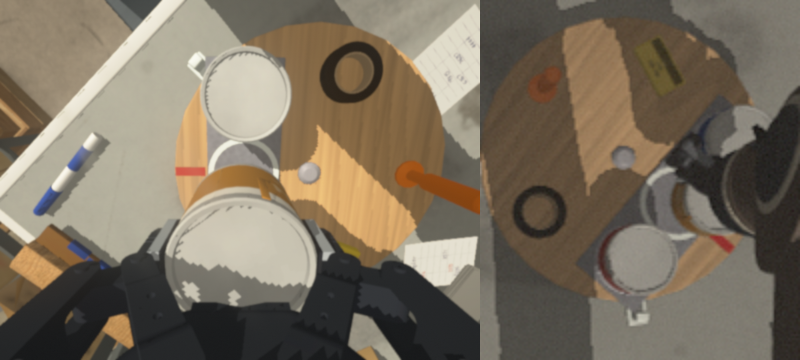

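The wrist view shows the red tin lid at (327,124) and the red mark at (253,228), both matching the predictions. The held tin is centred in the jaws, so I'll lower it.

```bash
python3 -m handwheel '[{"grip":1,"tx":-0.001,"ty":0.001,"tz":0,"roll":0},{"grip":1,"tx":-0.001,"ty":0.001,"tz":0.03,"roll":0},{"grip":1,"tx":-0.001,"ty":0.001,"tz":0.06,"roll":0},{"grip":1,"tx":-0.001,"ty":0.001,"tz":0.08,"roll":0},{"grip":1,"tx":-0.001,"ty":0.001,"tz":0.1,"roll":0}]' >/dev/null
python3 -m handwheel '[{"grip":1,"tx":0,"ty":0,"tz":0,"roll":0},{"grip":1,"tx":0,"ty":0,"tz":0,"roll":0},{"grip":1,"tx":0,"ty":0,"tz":0,"roll":0}]' 
python3 -c "
from h import *
to(.4974,-.1157,.0875,.848)"
```

```text
time_s: 5.4
eef_pos: [0.4982, -0.1157, 0.1084]
tcp_rot: [0.353, 0.936, 0.0, 0.001]
ft_force: [0.9, -0.2, -3.1]
width: 0.0665
gripper_force: 59.2
t 5.4 pos [ 0.4982 -0.1157  0.1084] yaw 0.8500800857427031 | shift mm [ 0.6 -0.6 20.9] roll 0.1 w 0.06654482429043593 q7 1.234641216466487 F [ 0.9349 -0.1833 -3.1128]
```

```bash
python3 -m handwheel '[{"grip":1,"tx":0,"ty":0,"tz":0.008,"roll":0},{"grip":1,"tx":0,"ty":0,"tz":0.015,"roll":0},{"grip":1,"tx":0,"ty":0,"tz":0.019,"roll":0},{"grip":1,"tx":0,"ty":0,"tz":0.019,"roll":0},{"grip":1,"tx":0,"ty":0,"tz":0.019,"roll":0}]'
python3 -c "
from h import *
to(.4974,-.1157,.0875,.848)"
```

```text
time_s: 5.9
eef_pos: [0.4973, -0.1159, 0.0881]
tcp_rot: [0.353, 0.936, -0.0, -0.0]
ft_force: [0.4, -0.1, -3.6]
width: 0.0666
gripper_force: 59.2
t 5.9 pos [ 0.4973 -0.1159  0.0881] yaw 0.8495027320947977 | shift mm [0.1 0.2 0.6] roll 0.1 w 0.06658575300359251 q7 1.2532694665412816 F [ 0.3578 -0.1161 -3.6083]
```

```bash
python3 -m handwheel '[{"grip":1,"tx":0,"ty":0,"tz":0.0015,"roll":0},{"grip":1,"tx":0,"ty":0,"tz":0.0015,"roll":0},{"grip":0,"tx":0,"ty":0,"tz":0.0015,"roll":0},{"grip":0,"tx":0,"ty":0,"tz":0.0015,"roll":0},{"grip":0,"tx":0,"ty":0,"tz":0.0015,"roll":0}]'
python3 -m handwheel '[{"grip":0,"tx":0,"ty":0,"tz":0,"roll":0},{"grip":0,"tx":0,"ty":0,"tz":-0.03,"roll":0},{"grip":0,"tx":0,"ty":0,"tz":-0.06,"roll":0},{"grip":0,"tx":0,"ty":0,"tz":-0.1,"roll":0},{"grip":0,"tx":0,"ty":0,"tz":-0.14,"roll":0}]'
python3 -c "
from h import *
to(.624,.026,.2,.848)"
```

```text
time_s: 6.4
eef_pos: [0.4975, -0.1158, 0.0869]
tcp_rot: [0.353, 0.936, 0.0, 0.0]
ft_force: [-1.0, -0.1, -0.3]
width: 0.0854
gripper_force: 0.0
time_s: 6.9
eef_pos: [0.4969, -0.1158, 0.228]
tcp_rot: [0.353, 0.936, -0.0, -0.0]
ft_force: [0.7, -0.2, 0.8]
width: 0.0852
gripper_force: 0.0
t 6.9 pos [ 0.4969 -0.1158  0.228 ] yaw 0.8494294496286838 | shift mm [ -1.8 190.4  27.9] roll 0.1 w 0.08524332132365618 q7 1.1327215069818886 F [ 0.6837 -0.195   0.7992]
```

```bash
python3 -m handwheel '[{"grip":0,"tx":0,"ty":0.04,"tz":0,"roll":0},{"grip":0,"tx":0,"ty":0.08,"tz":0,"roll":0},{"grip":0,"tx":0,"ty":0.12,"tz":0,"roll":0},{"grip":0,"tx":-0.001,"ty":0.16,"tz":0,"roll":0},{"grip":0,"tx":-0.002,"ty":0.19,"tz":0,"roll":0}]' >/dev/null
python3 -m handwheel '[{"grip":0,"tx":0,"ty":0,"tz":0,"roll":0},{"grip":0,"tx":0,"ty":0,"tz":0,"roll":0},{"grip":0,"tx":0,"ty":0,"tz":0,"roll":0}]' >/dev/null
python3 - <<'E'
from h import *
to(.624,.026,.108,.848)
c=cam("wrist"); im=bot.camera("wrist"); t=bot.camera("top"); cv2.imwrite("pics/t4f.png",t)
f,cx,cy,W=c
for p in([.624,.026,.034],[.624,.026,.136],[.5477,-.0597,.042]):
    q=np.linalg.inv(W)@np.r_[p,1]; print("expect",cx+f*q[0]/q[2],cy+f*q[1]/q[2])
cv2.imwrite("pics/m4.png",np.hstack([cv2.resize(im,(480,360)),cv2.resize(t[150:330,360:520],(320,360))]))
E
```

```text
t 7.7 pos [0.6237 0.0242 0.2267] yaw 0.8481872070836232 | shift mm [  1.    1.6 118.7] roll 0.0 w 0.08509082812628856 q7 0.9150114887732094 F [ 0.329   0.2105 -0.4355]
expect 323.2827384143214 219.46407573897264
expect 324.37329366151624 253.9096638678713
expect 195.14991502681602 220.73263158810752
```

View pics/m4.png

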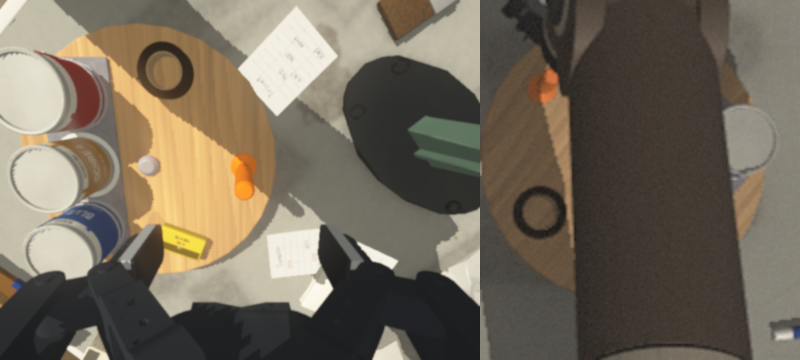

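Handle top is at (325,253), as predicted, and the ochre tin stands in the row between the red and blue tins. I'll descend and pinch, checking the tin's position from this picture at the same time.

```bash
python3 - <<'E'
from h import *
c=cam("wrist")
a=[px(c,u/.75,v/.75,z) for u,v,z in[(30,91,.112),(44.5,174,.108),(63,244,.112)]]; print(a,(a[0]+a[2])/2)
E
python3 -m handwheel '[{"grip":0,"tx":0.001,"ty":0.001,"tz":0.04,"roll":0},{"grip":0,"tx":0.001,"ty":0.001,"tz":0.08,"roll":0},{"grip":0,"tx":0.001,"ty":0.001,"tz":0.11,"roll":0},{"grip":0,"tx":0.001,"ty":0.001,"tz":0.118,"roll":0},{"grip":0,"tx":0.001,"ty":0.001,"tz":0.118,"roll":0}]' 40
python3 -m handwheel '[{"grip":0.5,"tx":0,"ty":0,"tz":0,"roll":0},{"grip":1,"tx":0,"ty":0,"tz":0,"roll":0},{"grip":1,"tx":0,"ty":0,"tz":0,"roll":0},{"grip":1,"tx":0,"ty":0,"tz":0,"roll":0},{"grip":1,"tx":0,"ty":0,"tz":0,"roll":0}]'
python3 -m handwheel '[{"grip":1,"tx":0,"ty":0,"tz":0,"roll":0},{"grip":1,"tx":0,"ty":0,"tz":0,"roll":0},{"grip":1,"tx":0,"ty":0,"tz":0,"roll":0},{"grip":1,"tx":0,"ty":0,"tz":0,"roll":0}]'
python3 - <<'E'
from h import *
to(.624,.026,.108,.848)
M=R.from_quat(bot.observe()["tcp_rot"]).as_matrix()
h=np.array([.5477,-.0597]); p=bot.observe()["eef_pos"]; v=p[:2]-h; r=np.linalg.norm(v); a=np.arctan2(v[1],v[0]); print("r",r,"ang",a)
for k in range(1,11):
    b=a+(.072-a)*k/10; d=M.T@np.r_[h+r*np.array([np.cos(b),np.sin(b)])-p[:2],0]; print(k,(d*1000).round(1),"roll",np.degrees(a-b).round(1))
E
```

```text
[array([ 0.4431, -0.0566]), array([ 0.4947, -0.11  ]), array([ 0.5528, -0.1524])] [ 0.498  -0.1045]
time_s: 8.3
eef_pos: [0.6236, 0.0263, 0.1083]
tcp_rot: [0.353, 0.936, -0.001, -0.001]
ft_force: [-0.5, 0.6, 0.9]
width: 0.0853
gripper_force: 0.0
time_s: 8.8
eef_pos: [0.6249, 0.0274, 0.1096]
tcp_rot: [0.353, 0.936, 0.001, 0.001]
ft_force: [1.0, -1.2, 5.0]
width: 0.0168
gripper_force: 38.9
time_s: 9.2
eef_pos: [0.6249, 0.0273, 0.1096]
tcp_rot: [0.353, 0.936, 0.001, 0.001]
ft_force: [-0.3, 1.2, 6.6]
width: 0.0168
gripper_force: 39.2
t 9.2 pos [0.6249 0.0273 0.1096] yaw 0.8498874962019085 | shift mm [-0.2 -1.6  1.6] roll 0.1 w 0.016790288504674216 q7 0.9658646641021756 F [-0.314   1.1513  6.6213]
r 0.11632469494121618 ang 0.8452107749929774
1 [-9.  -0.4  0. ] roll 4.4
2 [-17.9  -1.5   0. ] roll 8.9
3 [-26.7  -3.2   0. ] roll 13.3
4 [-35.4  -5.7   0. ] roll 17.7
5 [-43.8  -8.8   0. ] roll 22.2
6 [-52.  -12.5   0. ] roll 26.6
7 [-59.9 -16.9   0. ] roll 31.0
8 [-67.4 -21.9   0. ] roll 35.4
9 [-74.4 -27.4   0. ] roll 39.9
10 [-81.1 -33.5   0. ] roll 44.3
```

```bash
python3 - <<'E'
from h import *
im=bot.camera("scene"); cv2.imwrite("pics/s5f.png",im)
cv2.imwrite("pics/s5.png",cv2.resize(im[280:420,300:500],None,fx=4,fy=4,interpolation=cv2.INTER_CUBIC))
E
```

```text
(no output)
```

View pics/s5.png

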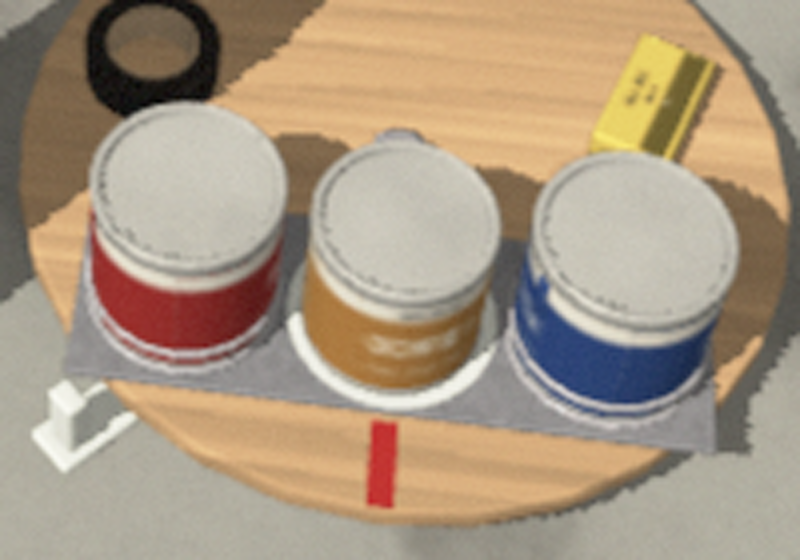

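The scene crop shows the lid centres at red (189,188), ochre (405,225) and blue (637,240). The ochre tin stands in the white ring, so I'll check the offset and start turning.

```bash
python3 - <<'E'
from h import *
c=cam("scene")
a=[px(c,300+u/4,280+v/4,z) for u,v,z in[(189,188,.112),(405,225,.108),(637,240,.112)]]; m=(a[0]+a[2])/2; print(a,m,"off",a[1]-m)
E
python3 -m handwheel '[{"grip":1,"tx":-0.003,"ty":0,"tz":0,"roll":1.5},{"grip":1,"tx":-0.0075,"ty":-0.0002,"tz":0,"roll":3.7},{"grip":1,"tx":-0.0125,"ty":-0.0007,"tz":0,"roll":6.2},{"grip":1,"tx":-0.0175,"ty":-0.0013,"tz":0,"roll":8.7},{"grip":1,"tx":-0.0224,"ty":-0.0022,"tz":0,"roll":11.1}]'
python3 -c "
from h import *
to(.6637,-.0513,.1096,.072)"
```

```text
[array([ 0.437 , -0.0665]), array([ 0.4939, -0.1203]), array([ 0.5562, -0.1725])] [ 0.4966 -0.1195] off [-0.0027 -0.0008]
time_s: 9.75
eef_pos: [0.6403, 0.0109, 0.1096]
tcp_rot: [0.442, 0.897, 0.001, 0.0]
ft_force: [-1.6, 1.2, 5.4]
width: 0.017
gripper_force: 39.2
t 9.75 pos [0.6403 0.0109 0.1096] yaw 0.6544922957589413 | shift mm [-63.5 -19.3  -0. ] roll 33.4 w 0.016968098340395792 q7 0.8307751725742403 F [-1.5991  1.2434  5.3718]
```

The tin is about 3 mm off centre, which is fine. I'll carry on turning.

```bash
python3 -m handwheel '[{"grip":1,"tx":-0.0045,"ty":-0.0001,"tz":0,"roll":2.2},{"grip":1,"tx":-0.009,"ty":-0.0004,"tz":0,"roll":4.4},{"grip":1,"tx":-0.0134,"ty":-0.0008,"tz":0,"roll":6.6},{"grip":1,"tx":-0.018,"ty":-0.0014,"tz":0,"roll":8.9},{"grip":1,"tx":-0.0224,"ty":-0.0022,"tz":0,"roll":11.1}]' >/dev/null
python3 -m handwheel '[{"grip":1,"tx":-0.0045,"ty":-0.0001,"tz":0,"roll":2.2},{"grip":1,"tx":-0.009,"ty":-0.0004,"tz":0,"roll":4.4},{"grip":1,"tx":-0.0134,"ty":-0.0008,"tz":0,"roll":6.6},{"grip":1,"tx":-0.018,"ty":-0.0014,"tz":0,"roll":8.9},{"grip":1,"tx":-0.0224,"ty":-0.0022,"tz":0,"roll":11.1}]'
python3 -c "
from h import *
to(.6637,-.0513,.1096,.072)"
```

```text
time_s: 10.75
eef_pos: [0.6601, -0.0291, 0.1096]
tcp_rot: [0.607, 0.795, 0.001, 0.0]
ft_force: [-1.3, 2.3, 7.5]
width: 0.0174
gripper_force: 39.3
t 10.75 pos [ 0.6601 -0.0291  0.1096] yaw 0.26725066257419056 | shift mm [-22.4  -2.4   0. ] roll 11.2 w 0.017376079819278037 q7 0.5685480963675658 F [-1.2571  2.324   7.5205]
```

```bash
python3 -m handwheel '[{"grip":1,"tx":-0.005,"ty":-0.0001,"tz":0,"roll":2.5},{"grip":1,"tx":-0.0095,"ty":-0.0004,"tz":0,"roll":4.7},{"grip":1,"tx":-0.0145,"ty":-0.0009,"tz":0,"roll":7.2},{"grip":1,"tx":-0.0194,"ty":-0.0017,"tz":0,"roll":9.6},{"grip":1,"tx":-0.0224,"ty":-0.0024,"tz":0,"roll":11.2}]' >/dev/null
python3 -m handwheel '[{"grip":1,"tx":0,"ty":0,"tz":0,"roll":0},{"grip":1,"tx":0,"ty":0,"tz":0,"roll":0},{"grip":1,"tx":0,"ty":0,"tz":0,"roll":0},{"grip":1,"tx":0,"ty":0,"tz":0,"roll":0},{"grip":1,"tx":0,"ty":0,"tz":0,"roll":0}]'
python3 - <<'E'
from h import *
to(.6637,-.0513,.1096,.072)
im=bot.camera("scene"); cv2.imwrite("pics/s6f.png",im)
cv2.imwrite("pics/s6.png",cv2.resize(im[280:420,290:490],None,fx=4,fy=4,interpolation=cv2.INTER_CUBIC))
E
```

```text
time_s: 11.75
eef_pos: [0.6638, -0.0514, 0.1096]
tcp_rot: [0.681, 0.732, 0.001, 0.0]
ft_force: [-0.0, 0.9, 6.1]
width: 0.0171
gripper_force: 39.2
t 11.75 pos [ 0.6638 -0.0514  0.1096] yaw 0.07306355229264326 | shift mm [ 0.1 -0.1 -0. ] roll 0.1 w 0.017092217627990892 q7 0.4388944260283214 F [-0.0068  0.8792  6.0825]
```

View pics/s6.png

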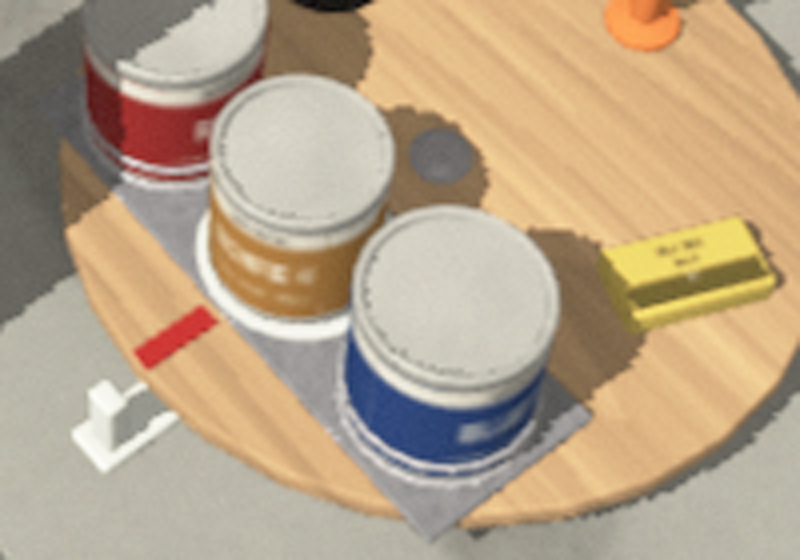

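The row now faces the pointer. The crop shows the red mark from (145,357) to (210,314), the hub at (443,158) and the fin top at (107,390). I'll check the angle numerically.

```bash
python3 - <<'E'
from h import *
c=cam("scene"); w=lambda u,v,z:px(c,290+u/4,280+v/4,z)
h=w(443,158,.04); a=lambda p:np.arctan2((p-h)[1],(p-h)[0])%(2*np.pi)
m=w(177,337,.034); t=w(107,390,.036); b=w(92,453,0.003)
print(h,m,t,b,"mark",a(m),"fintop",a(t),"finbase",a(b),np.linalg.norm(t-h))
o=w(302,150,.108);bl=w(456,292,.112);print(o, o-h, bl, "row tin dir",a(o))
E
```

```text
[ 0.5464 -0.0645] [ 0.4134 -0.0694] [ 0.3781 -0.0742] [ 0.3684 -0.078 ] mark 3.178177661811352 fintop 3.199561796383223 finbase 3.2171942260906503 0.16855534237286415
[ 0.4707 -0.0658] [-0.0757 -0.0013] [ 0.4778 -0.1456] row tin dir 3.1588656107676223
```

```bash
python3 -c "
from cell import bot
print(bot.close_job())"
```

```text
the job is handed in; nothing more can be done
None
```

The ochre tin stands released about 3 mm from the centre of its place, and I handed the job in at about 12 s with the handle still gripped (39 N) and the carousel measured within about 0.04 rad of front; the verdict was not shown.

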